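Make up two resin colour kits from the stock

TASK

Make up the two colour kits for the resin class: the navy dropper bottle and the gold-lidded pot go in the blue tray, the teal dropper bottle and the black-lidded pot in the orange tray, each standing upright and centred on the printed outline of its size (pots on the large one, droppers on the small one). One of these colours stands behind the tall red-capped hardener bottle in the plywood frame; the hardener bottle must finally stand upright on its own printed ring in the frame, so put it back if you take it out of the way. Knock nothing over, and leave the violet dropper and the mixing cup where they stand.

Things in the scene. Friction and masses are not known exactly. Their poses are not given: they have to be found in the camera images.
- dropper_navy: squeeze dropper bottle of navy blue pigment, standing; round body 30 mm across and 52 mm tall in that colour with a white paper band, then an 18 mm wide neck cap in the same colour up to 64 mm and a pointed nozzle (up to 14 mm wide) up to 76 mm; about 45 g. Origin: centre of its underside, z up.
- dropper_teal: squeeze dropper bottle of teal green pigment, standing; round body 30 mm across and 52 mm tall in that colour with a white paper band, then an 18 mm wide neck cap in the same colour up to 64 mm and a pointed nozzle (up to 14 mm wide) up to 76 mm; about 45 g. Origin: centre of its underside, z up.
- pot_gold: round screw-lid pigment pot, 44 mm across and 45 mm tall, straight sided, white jar (with a gold band) under a gold lid 15 mm thick; about 70 g. Origin: centre of its underside, z up.
- pot_black: round screw-lid pigment pot, 44 mm across and 45 mm tall, straight sided, white jar (with a black band) under a black lid 15 mm thick; about 70 g. Origin: centre of its underside, z up.
- hardener: tall white round bottle with a grey-blue band and a red cap: body 56 mm across up to 115 mm, shoulder tapering to 26 mm at 137 mm, red cap 30 mm across from 137 to 165 mm; about 260 g. Starts in the frame, a few mm in front of one colour, so that a gripper coming from above has no room at that colour until it is moved. May be stood anywhere free meanwhile. Origin: centre of its underside, z up.
- tray_blue: fixed shallow blue plastic kit tray: 100 mm (its x) by 170 mm (its y), floor 4 mm above the table, rim 4 mm thick and 10 mm high above the table. Two pale round outlines are printed on the floor: a large one (54 mm across, for the pot) centred at x 0, y +42 mm and a small one (38 mm across, for the dropper) at x 0, y -42 mm in the tray's frame. Origin: centre of its underside, on the table; z up; turned at most 0.3 rad from the world axes.
- tray_orange: fixed shallow orange plastic kit tray: 100 mm (its x) by 170 mm (its y), floor 4 mm above the table, rim 4 mm thick and 10 mm high above the table. Two pale round outlines are printed on the floor: a large one (54 mm across, for the pot) centred at x 0, y +42 mm and a small one (38 mm across, for the dropper) at x 0, y -42 mm in the tray's frame. Origin: centre of its underside, on the table; z up; turned at most 0.3 rad from the world axes.
- frame: fixed plywood frame lying on the table: 142 mm (its x) by 110 mm (its y) outside, rim 6 mm thick and 8 mm high, no raised floor (things in it stand at table height). A dark ring 64 mm across, the hardener bottle's place, is printed at x -30 mm, y 0 in its frame (the side nearer the robot); one colour starts behind it at about x +23 mm, y 0. Origin: centre of its underside, on the table; z up; turned at most 0.3 rad from the world axes.
- dropper_violet: squeeze dropper bottle of violet pigment, standing; round body 30 mm across and 52 mm tall in that colour with a white paper band, then an 18 mm wide neck cap in the same colour up to 64 mm and a pointed nozzle (up to 14 mm wide) up to 76 mm; about 45 g. Origin: centre of its underside, z up. Not wanted: leave it where it stands.
- cup: white mixing cup, 72 mm across at the rim, 90 mm tall, with two wooden stir sticks leaning in it up to about 146 mm high and 45 mm from its axis; 60 g. Leave it where it stands. Origin: centre of its underside, z up.

How it is judged (in metres and radians):
At the end, for the whole second after the job is handed in: Navy dropper and gold pot in the blue tray, teal dropper and black pot in the orange, each on its outline; hardener bottle on its ring in the frame: all within 13 mm along each tray or frame axis, upright within 0.12 rad, at rest; violet dropper and cup within 25 mm of their starts (x of dropper_navy in the frame of tray_blue between -0.013 and 0.013 m and y of dropper_navy in the frame of tray_blue between -0.055 and -0.029 m and z of dropper_navy in the frame of tray_blue between -0.001 and 0.009 m and x of pot_gold in the frame of tray_blue between -0.013 and 0.013 m and y of pot_gold in the frame of tray_blue between 0.029 and 0.055 m and z of pot_gold in the frame of tray_blue between -0.001 and 0.009 m and x of dropper_teal in the frame of tray_orange between -0.013 and 0.013 m and y of dropper_teal in the frame of tray_orange between -0.055 and -0.029 m and z of dropper_teal in the frame of tray_orange between -0.001 and 0.009 m and x of pot_black in the frame of tray_orange between -0.013 and 0.013 m and y of pot_black in the frame of tray_orange between 0.029 and 0.055 m and z of pot_black in the frame of tray_orange between -0.001 and 0.009 m and x of hardener in the frame of frame between -0.043 and -0.017 m and y of hardener in the frame of frame between -0.013 and 0.013 m and z of hardener in the frame of frame between -0.005 and 0.005 m and angle between each of dropper_navy, pot_black, dropper_teal, pot_gold, hardener's own z axis and vertical below 0.12 rad and linear speed of each of dropper_navy, pot_black, dropper_teal, pot_gold, hardener below 0.02 m/s and angular speed of each of dropper_navy, pot_black, dropper_teal, pot_gold, hardener below 0.2 rad/s and distance of each of cup, dropper_violet from where it was at the start of the episode below 0.025 m); the robot touches nothing.
It fails at once if one of the colours, the hardener bottle, the violet dropper or the cup is knocked over (angle between any of dropper_navy, pot_black, dropper_teal, pot_gold, hardener, cup, dropper_violet's own z axis and vertical above 0.8 rad).
It fails at once if the cup or the violet dropper is moved more than 25 mm (distance of any of cup, dropper_violet from where it was at the start of the episode above 0.025 m).
It also fails if it takes over 141 s, if anything falls off the work surface, if the arm or the gripper's body presses on something with over 40 N, if the wrist force passes 120 N, or if a joint passes its speed limit or range.

ROBOT

A 6-joint arm with a two-finger parallel gripper is mounted at the origin on the work surface. World frame = base frame: x ahead of the robot, y to its left, z up, the work surface at z = 0. Lengths are in mm, angles in rad, forces in N, time in s.
With the tool pointing down it reaches from about 350 to 1000 mm from the base axis. Payload 7.1 kg.
Tool frame: the origin (TCP) lies at the very end of the fingers, on their centre line; the grasp point (between the pads) lies env.grip_point_offset behind it (env.grip_point_offset is the distance from the TCP to the grasp point, in mm); z points along the fingers, y is the direction in which the jaws open and shut (so a half turn about z gives the same grasp; the last joint's range is limited). The gripper opens to 85 mm and grips with 20 to 120 N. Pads are 22 mm wide; open, the fingers measure 114 mm over their backs; the gripper's body (76 mm by 85 mm) begins 54 mm behind the grasp point. The pads swing forward as they close: fully open they stand 13 mm farther back than shut.
Start: joints at [1.216, 0.423, 1.63, -0, 1.089, -0.019], TCP at [205.921, 590.086, 231.319] pointing down, gripper open.
Joint ranges: [-3, 3], [-0.9, 2.11], [0.09, 2.58], [-1.31, 4.45], [0.11, 2.69], [-2.54, 2.54]. Speed limits (rad/s): [2.39, 2.39, 3.01, 3.14, 3.14, 3.14].

INTERFACE

Orientations are given as a unit quaternion [w, x, y, z].
In Python, from rig import env gives the robot as it stands. Calls block until the motion is done:
- env.goto(position, orientation): joint-space move of the TCP to a pose.
- env.move_linear(position, attitude=None, speed=150, until_force=None): straight line of the TCP; attitude=None keeps the orientation; speed is the mean speed in mm/s. With until_force (N) it stops when the force on the tool has changed by that much, and returns True; else False.
- env.move_joints(angles): joint-space move.
- env.gripper_open() and env.grasp(f_grip=None): open the fingers fully, or close them until they stop; f_grip is the grip in N (None keeps the last).
- env.wait(seconds).
- env.solve_ik(position, orientation): joint angles nearest the present ones, or None.
- env.get_obs(): the state.
- env.read_camera(name): name is "side" or "top" or "wrist"; returns a dict with "frame" (420x560x3 uint8, red, green, blue), "K" (3x3 intrinsics, pixels), "R" (3x3) and "t" (3): a world point X has camera coordinates R X + t. Camera axes: x right, y down, z forward; pixel columns grow to the right and rows downward; lengths in mm; the calibration is good to about 2 mm. A picture is of the moment at which its call begins. There is no depth.
A pose or a line that the arm cannot do raises env.PlanningError and nothing moves.
- env.finish_job(): hands the job in, once; it reports no verdict.
The state is a dict: "time": time; "q": joint angles; "joint_vel": joint speeds; "joint_torque": joint torques, N m; "ee_pos": TCP position; "eef_rot": TCP orientation; "ft_force": force on the tool from outside, world axes, zero at the start; "ft_torque": the same for the moment, N m; "opening": opening from 0.0 (shut) to 1.0 (fully open).
Only numpy, scipy, OpenCV 4.12 (cv2) and the standard library are available. Lean on these libraries where they do the work, as an engineer would, in place of code of your own. Each camera call takes 0.05 s, during which the arm holds its last target.

## Working session

There is one attempt and no reset: what is moved stays moved. The work goes in short steps, each a Python script; the robot and the scene stay as the last script left them, time stands still between calls to the robot, and variables do not carry over. Pictures are saved under pics/ and viewed, and the job is handed in when it is done.

```bash
ls; mkdir -p pics; python3 - <<'E'
from rig import env
import cv2
o=env.get_obs();print(o,env.grip_point_offset)
for n in ["top","side","wrist"]:
    c=env.read_camera(n);cv2.imwrite(f"pics/{n}0.png",c["frame"][:,:,::-1]);print(n,c["K"].tolist(),c["R"].tolist(),c["t"].tolist())
E
```

```text
pics
{'time': 0.0, 'q': array([ 1.21600328e+00,  4.23819481e-01,  1.63070408e+00,  6.33306080e-06,
        1.08859310e+00, -1.90013286e-02]), 'joint_vel': array([ 0.00047421,  0.00023729,  0.00088547,  0.00112445, -0.00037049,
        0.00128512]), 'joint_torque': array([ 3.13552569e-03, -5.57355917e+01, -2.81753701e+01,  1.13643177e-04,
        7.22168232e-03, -1.10636049e-05]), 'ee_pos': array([205.73149987, 589.58571545, 230.5534933 ]), 'eef_rot': array([-1.44344119e-04,  1.67109569e-01,  9.85938036e-01, -7.48212308e-04]), 'ft_force': array([ 0.17805959, -0.23963147,  0.19160794]), 'ft_torque': array([-0.00424875, -0.03315157,  0.02923172]), 'opening': 1.0030566718857292} 18.700000000000003
top [[437.87417587316645, 0.0, 278.43888302099816], [0.0, 437.87417587316645, 207.31701530479526], [0.0, 0.0, 1.0]] [[0.017108172861732558, -0.9997892859497304, -0.011344343148070295], [-0.9947993267270623, -0.0158812069578942, -0.10060858218335264], [0.10040722068017305, 0.013006573941227702, -0.9948614069656105]] [8.118323468088105, 498.2105193898652, 1065.2414399763275]
side [[410.44353102654503, 0.0, 280.0040813590919], [0.0, 410.44353102654503, 210.63772886976196], [0.0, 0.0, 1.0]] [[0.9223961354923391, -0.3861057382055769, 0.010379217384995693], [-0.2743239596693925, -0.6737963303181511, -0.6861084975432813], [0.27190390651865237, 0.6300165586510561, -0.7274251861500096]] [-481.48370979190355, 155.72700550425532, 851.0779580354181]
wrist [[375.2061730508496, 0.0, 276.46220272504763], [0.0, 375.2061730508496, 208.31884722356784], [0.0, 0.0, 1.0]] [[0.32974180651479446, 0.9440705352500413, -0.001079587449901595], [0.9036839628965927, -0.3153044098546785, 0.2897212873257745], [0.2731769321151969, -0.09650882653361312, -0.9571104482562267]] [-623.7425709693393, -38.410748275375866, 379.4919457113263]
```

View pics/top0.png

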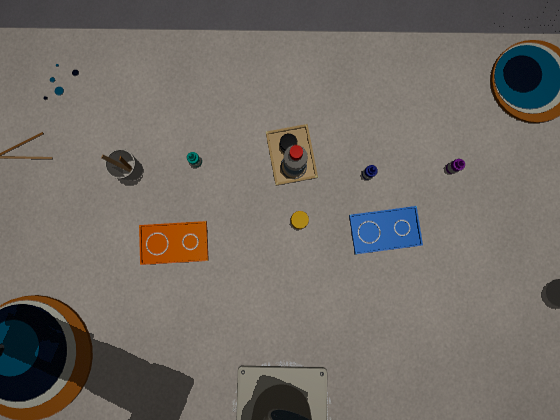

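View pics/side0.png

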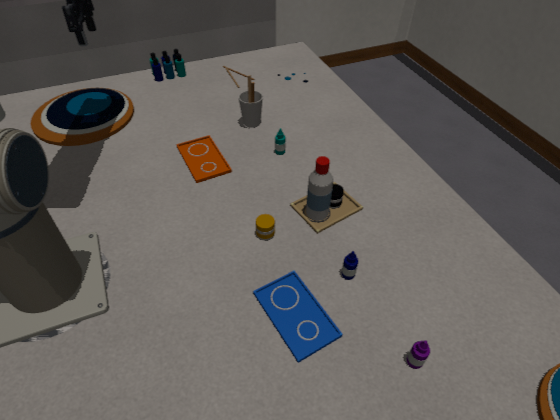

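```bash
cat > h.py <<'E'
import numpy as np,cv2
def pix2w(c,u,v,z):
    K,R,t=[np.array(c[k]) for k in "KRt"]
    d=R.T@np.linalg.solve(K,[u,v,1]); o=-R.T@t
    return o+d*(z-o[2])/d[2]
def w2pix(c,X):
    K,R,t=[np.array(c[k]) for k in "KRt"]
    p=K@(R@np.array(X,float)+t); return p[:2]/p[2]
def save(n,f): cv2.imwrite(f"pics/{n}.png",f[:,:,::-1])
def crop(f,u0,v0,w,h,s): return cv2.resize(np.ascontiguousarray(f[v0:v0+h,u0:u0+w]),None,fx=s,fy=s,interpolation=cv2.INTER_CUBIC)
E
python3 - <<'E'
from rig import env
from h import *
a=env.read_camera("top");b=env.read_camera("side")
np.save("top0.npy",a,allow_pickle=True);np.save("side0.npy",b,allow_pickle=True)
f=a["frame"]
save("z1",np.vstack([crop(f,255,115,100,75,8)]))
save("z2",crop(f,90,140,130,97,6)); save("z3",crop(f,340,150,130,97,6))
save("s1",crop(b["frame"],250,150,120,90,6.6))
E
```

```text
(no output)
```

View pics/z1.png

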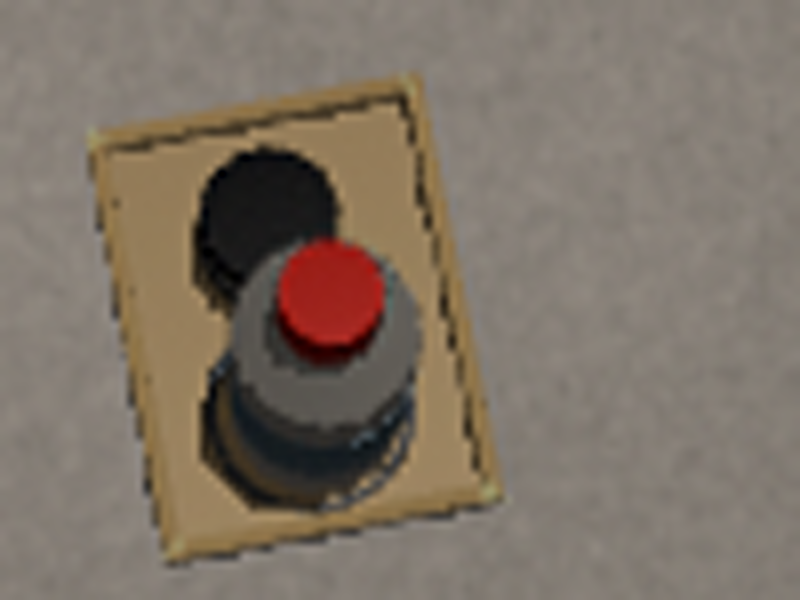

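View pics/z2.png

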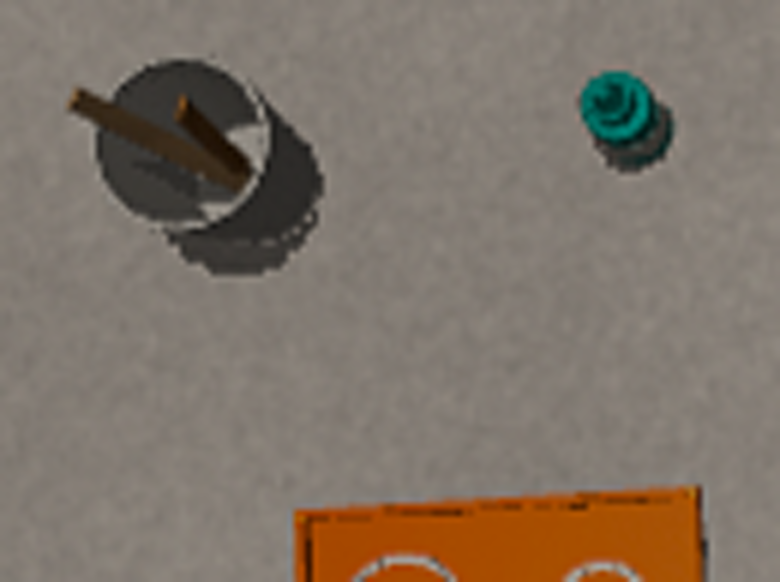

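View pics/z3.png

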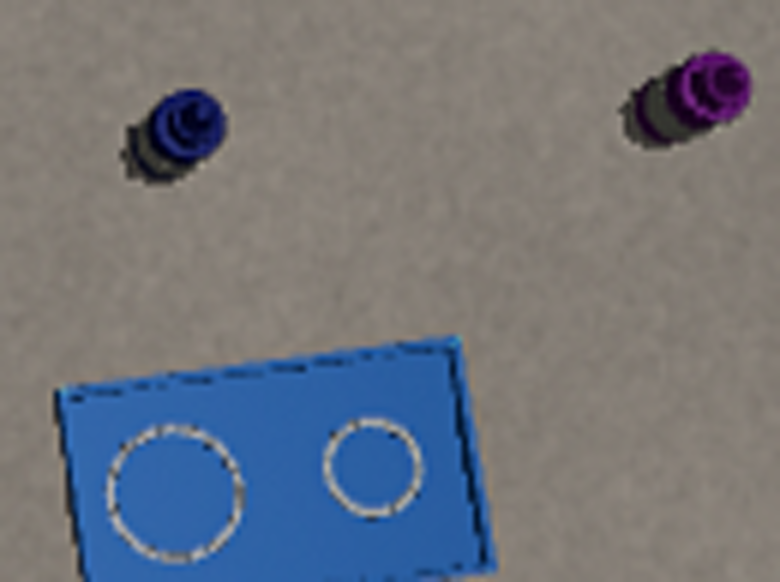

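View pics/s1.png

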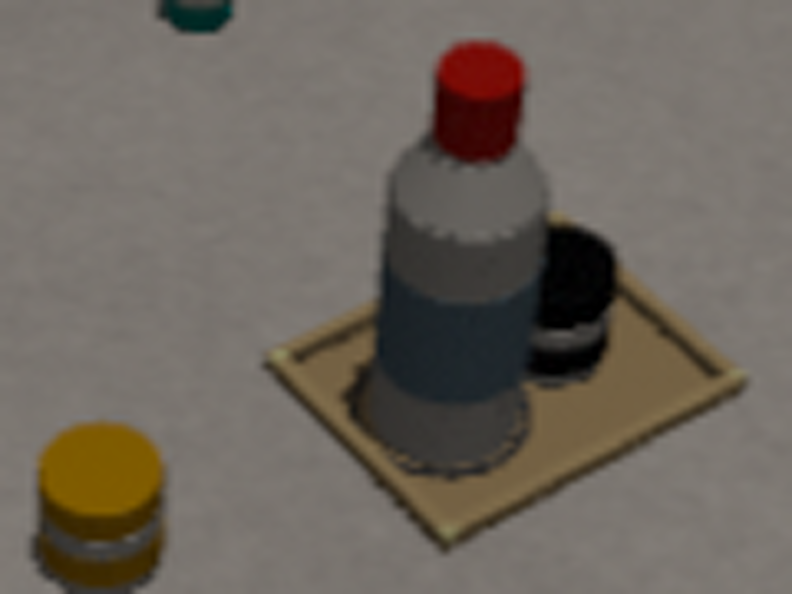

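```bash
cat > meas.py <<'E'
from h import *
a=np.load("top0.npy",allow_pickle=True).item();b=np.load("side0.npy",allow_pickle=True).item()
def show(n,X): print(n,np.round(X[:2],1))
def T(u0,v0,s,u,v,z,c=a): return pix2w(c,u0+(u+.5)/s-.5,v0+(v+.5)/s-.5,z)
show("teal52",T(90,140,6,617,107,52)); show("navy52",T(340,150,6,190,125,52)); show("navytip",T(340,150,6,203,112,76))
show("viol52",T(340,150,6,708,90,52)); show("cup90",T(90,140,6,184,143,90))
show("hardcap",T(255,115,8,330,294,165)); show("hard115",T(255,115,8,327,330,115)); show("black",T(255,115,8,268,219,45))
fr=[T(255,115,8,*p,8) for p in [(92,135),(418,75),(502,494),(170,560)]]
show("frame",np.mean(fr,0));
for i in range(4): print(np.linalg.norm(fr[i]-fr[(i+1)%4]))
show("blueL",T(340,150,6,176,493,4));show("blueS",T(340,150,6,373,467,4))
show("goldside",T(250,150,6.6,101,470,45,b)); show("hardcapside",T(250,150,6.6,480,72,165,b))
hsv=cv2.cvtColor(a["frame"],cv2.COLOR_RGB2HSV)
def blob(lo,hi,win):
    m=cv2.inRange(hsv,lo,hi);w=np.zeros_like(m);x0,y0,x1,y1=win;w[y0:y1,x0:x1]=m[y0:y1,x0:x1];return w
m=blob((20,150,60),(32,255,255),(280,200,320,240));ys,xs=np.nonzero(m);print((xs.min(),xs.max(),ys.min(),ys.max()))
show("gold",pix2w(a,(xs.min()+xs.max())/2,(ys.min()+ys.max())/2,45))
for n,lo,hi,win in [("blue",(100,120,50),(118,255,255),(340,200,430,260)),("orange",(5,150,60),(18,255,255),(130,215,215,270))]:
    m=blob(lo,hi,win);cn=max(cv2.findContours(m,0,2)[0],key=cv2.contourArea)
    r=cv2.minAreaRect(cn);B=[pix2w(a,*p,10) for p in cv2.boxPoints(r)]
    e=max([B[1]-B[0],B[2]-B[1]],key=np.linalg.norm)
    e=e*np.sign(e[1]);print(n,r,"ctr",np.round(np.mean(B,0),1),"yaw",np.arctan2(-e[0],e[1]),np.linalg.norm(B[1]-B[0]),np.linalg.norm(B[2]-B[1]))
    # circles: non-colored inside
    hull=np.zeros_like(m);cv2.drawContours(hull,[cn],0,255,-1)
    inn=cv2.erode(hull,np.ones((9,9)))
    k=(inn>0)&(hsv[:,:,1]<150); k=cv2.dilate(k.astype(np.uint8),np.ones((2,2)),anchor=(0,0))
    for c in cv2.findContours(k,0,1)[0]:
        if len(c)>10:
            x,y,w,h=cv2.boundingRect(c); print("circ",x,y,w,h,np.round(pix2w(a,x+(w-1)/2,y+(h-1)/2,4),1))
E
python3 meas.py
```

```text
teal52 [615.4 229.9]
navy52 [ 589.5 -209.2]
navytip [ 590.3 -209.6]
viol52 [ 607.1 -419.5]
cup90 [590.3 393. ]
hardcap [608.1 -21.5]
hard115 [609.2 -22. ]
black [659.4  -5. ]
frame [637.7 -14.4]
106.79851858509397
139.12526258586368
107.70553554727357
140.5760195260571
blueL [ 441.9 -212.3]
blueS [ 454.2 -294.8]
goldside [468.3 -39.2]
hardcapside [608.2 -24.8]
(np.int64(291), np.int64(308), np.int64(211), np.int64(228))
gold [467.  -35.7]
blue ((385.45574951171875, 229.6636962890625), (39.579898834228516, 68.98435974121094), 82.50414276123047) ctr [ 447.8 -252.5   10. ] yaw 0.14739074675061173 173.68654434893404 98.90354151731971
circ 356 219 25 25 [ 443.8 -210.     4. ]
circ 393 218 18 18 [ 456.5 -294.2    4. ]
orange ((172.9948272705078, 242.41207885742188), (39.81352996826172, 68.4111557006836), 86.633544921875) ctr [407.  279.9  10. ] yaw 0.07512926587169431 172.84855471998503 99.81744161775269
circ 181 232 18 18 [412.3 239.8   4. ]
circ 145 231 24 25 [404.6 323.1   4. ]
```

```bash
cat >> h.py <<'E'
from rig import env
def quat(phi):
    th=(phi+np.pi/2)/2; q=np.array([0,np.cos(th),np.sin(th),0]); return q
def above(x,y,z,phi=0.1): env.goto([x,y,z],quat(phi))
def pick(x,y,z,f,zt,phi=0.1,lift=None):
    above(x,y,zt,phi); env.move_linear([x,y,z],speed=120)
    env.grasp(f); o=env.get_obs(); print("grasp op",round(o["opening"],3),o["ee_pos"].round(1))
    env.move_linear([x,y,lift or zt],speed=120); o=env.get_obs(); print("lift op",round(o["opening"],3),"F",o["ft_force"].round(2),"t",round(o["time"],1))
def place(x,y,z,zt,phi=0.1,lift=None):
    above(x,y,zt,phi); env.move_linear([x,y,z+15],speed=120); print("contact",env.move_linear([x,y,z],speed=30,until_force=6))
    print(env.get_obs()["ee_pos"].round(1),env.get_obs()["ft_force"].round(1))
    env.gripper_open(); env.move_linear([x,y,lift or zt],speed=150); print("t",round(env.get_obs()["time"],1))
E
python3 - <<'E'
from h import *
for p in [(608.3,-22,138),(500,80,138),(659,-5,12),(404,322,16),(454,-294,17),(615,230,240)]:
    print(p,env.solve_ik(p,quat(.1)))
above(608.3,-22,260)
print(env.get_obs()["time"],env.get_obs()["ee_pos"])
env.move_linear([608.3,-22,215],speed=120)
c=env.read_camera("wrist");save("w1",c["frame"])
c=env.read_camera("side");save("sd1",crop(c["frame"],200,60,240,180,3.3))
E
```

```text
(608.3, -22, 138) [-5.57017888e-02  5.16305926e-01  1.72822429e+00 -4.44089210e-16
  8.97062432e-01 -1.55701789e-01]
(500, 80, 138) [ 1.35152011e-01  3.89187369e-01  1.95568596e+00 -4.44089210e-16
  7.96719328e-01  3.51520113e-02]
(659, -5, 12) [-2.56452327e-02  7.57021450e-01  1.63854866e+00 -4.44089210e-16
  7.46022543e-01 -1.25645233e-01]
(404, 322, 16) [ 6.49890946e-01  6.21151635e-01  1.96735967e+00 -4.44089210e-16
  5.53081351e-01  5.49890946e-01]
(454, -294, 17) [-5.96672988e-01  6.39263632e-01  1.91362849e+00 -4.44089210e-16
  5.88700529e-01 -6.96672988e-01]
(615, 230, 240) [ 3.39754775e-01  4.60494111e-01  1.54830034e+00 -4.44089210e-16
  1.13279820e+00  2.39754775e-01]
2.8417 [608.33511458 -21.11801807 259.96102619]
```

View pics/w1.png

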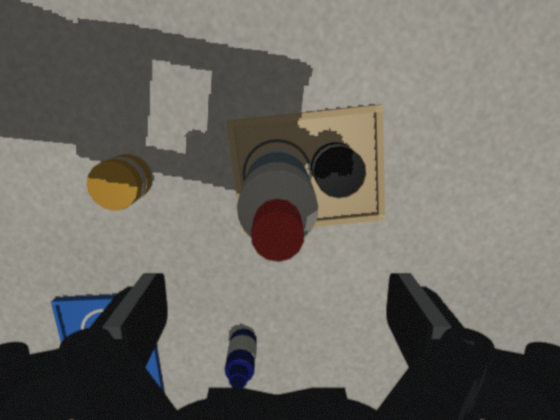

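View pics/sd1.png

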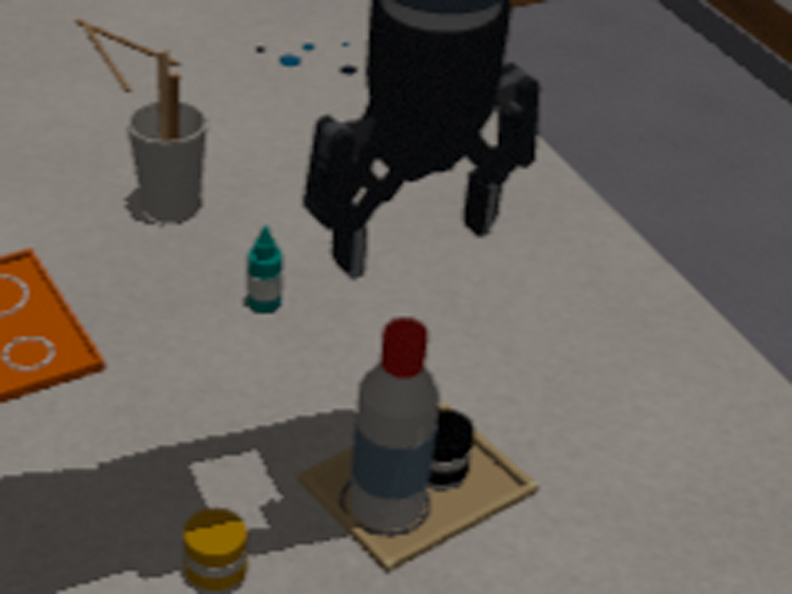

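The wrist view shows the red cap at about (278, 230), midway between the fingers. The frame, the black pot and the ring are visible. I'm picking the hardener by its cap.

```bash
python3 - <<'E'
from h import *
c=env.read_camera("wrist")
for n,u,v,z in [("cap",277,229,165),("pot",337,171,45),("f1",229,122,8),("f2",381,105,8),("f3",383,219,8),("ring",277,172,0)]: print(n,pix2w(c,u,v,z).round(1))
pick(608.3,-22,139,40,215,lift=215)
c=env.read_camera("side");save("sd2",crop(c["frame"],200,60,240,180,3.3))
E
```

```text
cap [609.6 -19.4 165. ]
pot [659.9  -5.6  45. ]
f1 [561.9  22.9   8. ]
f2 [697.4  51.5   8. ]
f3 [718.9 -55.3   8. ]
ring [610.4 -20.5   0. ]
grasp op 0.341 [608.7 -22.  139.6]
lift op 0.336 F [ 0.65 -0.08 -2.41] t 5.9
```

View pics/sd2.png

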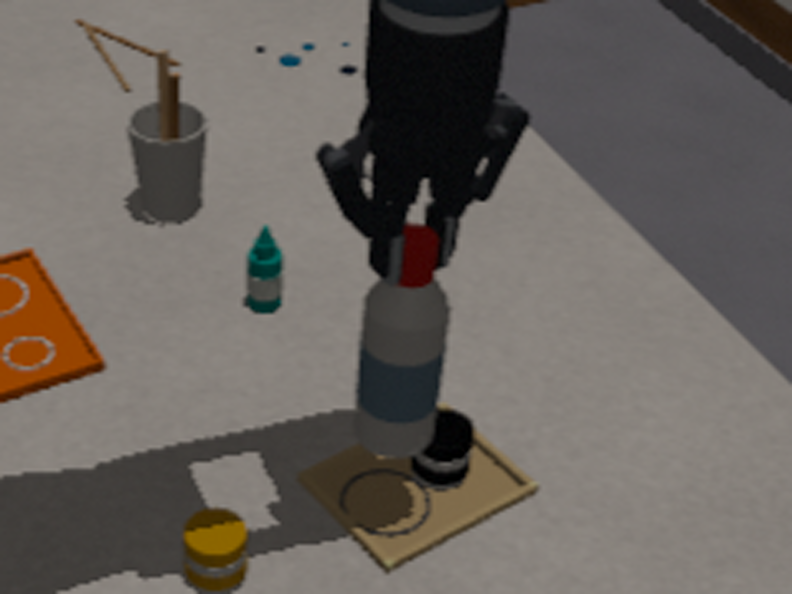

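The bottle is lifted upright, and its ring is visible at crop position (385, 500). Next I'm standing it at (500, 80).

```bash
python3 - <<'E'
from h import *
env.move_linear([500,80,215],attitude=quat(.1),speed=150)
place(500,80,139.3,215,lift=260)
above(560,130,330)
a=env.read_camera("top");np.save("top1.npy",a,allow_pickle=True)
save("tp3",crop(a["frame"],220,105,120,90,6.6))
c=env.read_camera("side");save("sd3",crop(c["frame"],200,60,240,180,3.3))
E
```

```text
contact True
[499.9  80.  139.5] [0.1 0.4 4.6]
t 10.1
```

View pics/tp3.png

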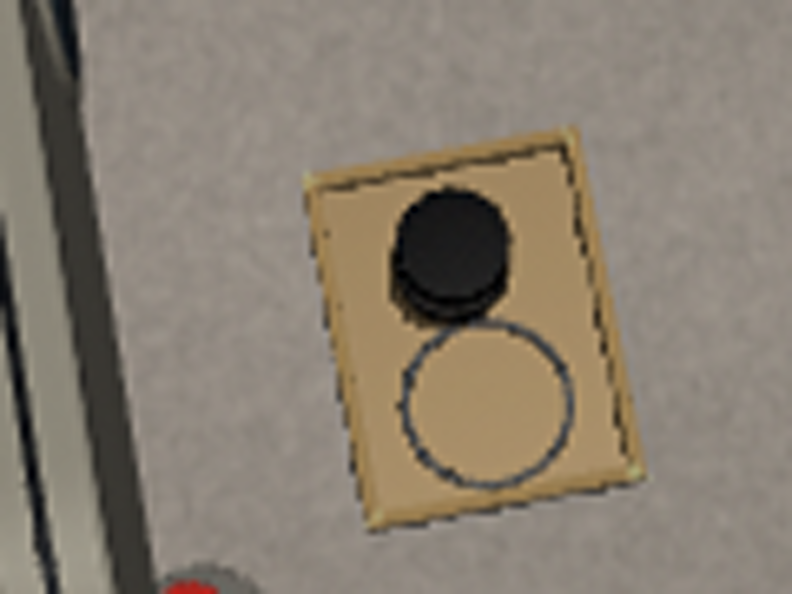

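View pics/sd3.png

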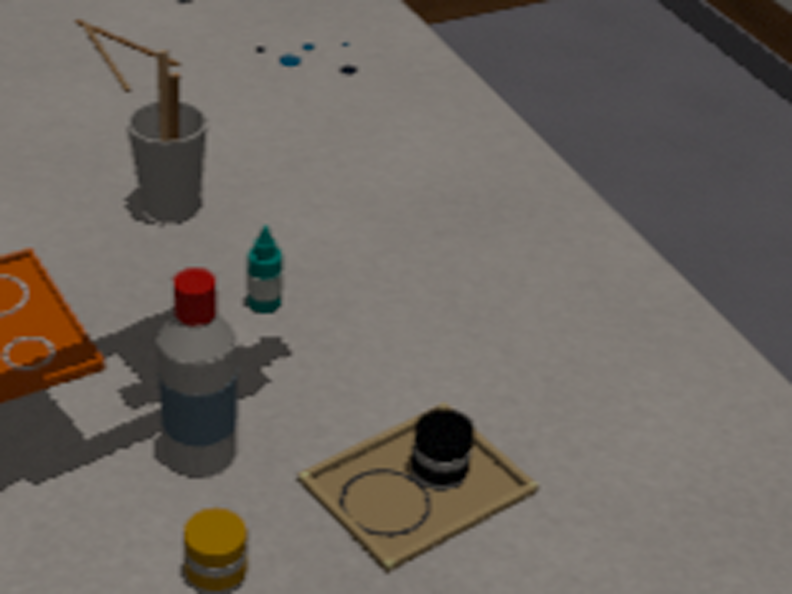

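The hardener stands upright out of the way. In the top crop the ring centre is at (487, 405) and the black lid at (454, 245). Next I compute both and move the black pot to the orange tray.

```bash
python3 - <<'E'
from h import *
a=np.load("top1.npy",allow_pickle=True).item()
T=lambda u,v,z:pix2w(a,220+(u+.5)/6.6-.5,105+(v+.5)/6.6-.5,z).round(1)
print("ring",T(487,405,0),"pot",T(454,245,45))
p=T(454,245,45); assert abs(p[0]-659)<6 and abs(p[1]+6)<6
x,y=(p[0]+659.5)/2,(p[1]-5.5)/2
pick(x,y,13,30,150,lift=240)
place(403.7,322.3,17.5,240,lift=240)
c=env.read_camera("side");save("sd4",crop(c["frame"],150,90,200,150,4))
E
```

```text
ring [608.1 -19.9   0. ] pot [660.1  -5.7  45. ]
grasp op 0.506 [660.1  -5.6  13.6]
lift op 0.505 F [ 0.1  -0.41 -1.66] t 15.4
contact True
[403.5 322.1  17.6] [-0.6 -0.6  7.2]
t 21.5
```

View pics/sd4.png

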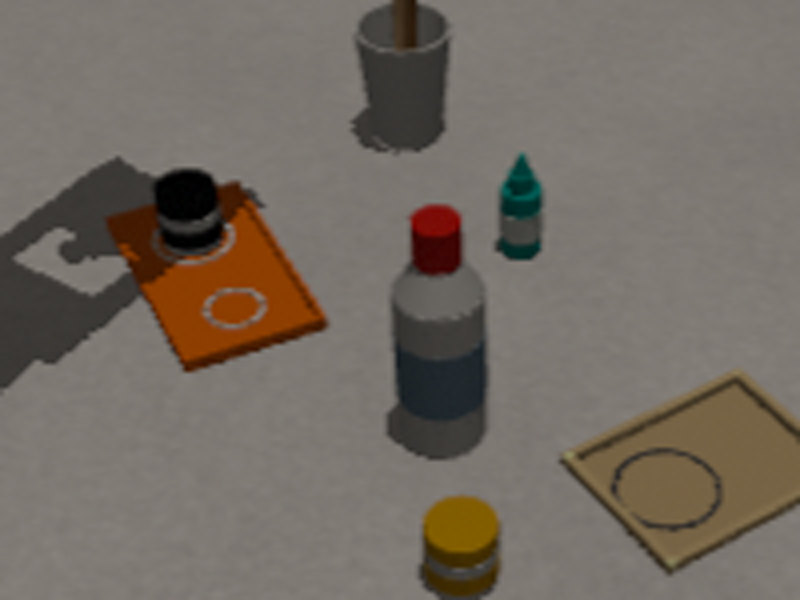

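The black pot stands centred in the large outline at (193, 235). Hardener back on its ring next, then the teal dropper.

```bash
python3 - <<'E'
from h import *
above(500,80,260)
pick(500,80,139.3,40,215,lift=215)
env.move_linear([608.3,-20.2,215],attitude=quat(.1),speed=150)
place(608.3,-20.2,139.6,215,lift=260)
pick(615.2,230,14,25,150,lift=200)
place(411,239,18.5,200,lift=240)
c=env.read_camera("side");save("sd5",crop(c["frame"],150,90,200,150,4))
E
```

```text
grasp op 0.337 [500.2  80.  139.8]
lift op 0.334 F [-0.3   0.2  -3.25] t 25.0
contact True
[608.1 -20.2 139.8] [-0.5 -0.9  4.1]
t 29.1
grasp op 0.346 [615.4 230.1  14.3]
lift op 0.343 F [ 0.34  0.64 -0.49] t 33.6
contact True
[410.8 238.9  18.3] [0.3 0.2 5.4]
t 38.8
```

View pics/sd5.png

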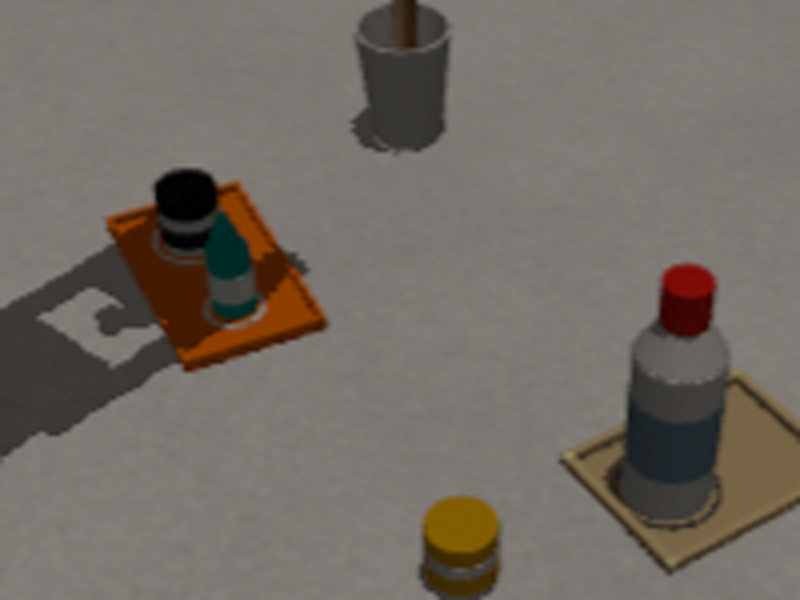

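The teal dropper is on the small outline at (235, 310) and the hardener sits in its ring at (670, 495). Gold pot and navy dropper next.

```bash
python3 - <<'E'
from h import *
pick(467.3,-37,13,30,150,lift=200)
place(442,-211.3,17.5,200,lift=200)
pick(589.7,-209.3,14,25,150,lift=200)
place(454.4,-294.3,18.5,200,lift=240)
above(400,0,400)
env.wait(0.5)
a=env.read_camera("top");np.save("top2.npy",a,allow_pickle=True)
save("tp6",crop(a["frame"],70,120,400,160,2)); save("tp6z",crop(a["frame"],340,190,100,75,7));save("tp6o",crop(a["frame"],130,200,100,75,7))
c=env.read_camera("side");save("sd6",crop(c["frame"],150,90,300,290,2)); np.save("side2.npy",c,allow_pickle=True)
save("sd6b",crop(c["frame"],230,250,130,115,5))
E
```

```text
grasp op 0.506 [467.6 -37.1  13.5]
lift op 0.511 F [-0.31 -0.25 -1.03] t 43.4
contact True
[ 441.8 -211.2   17.5] [-0.9  0.6  6.7]
t 48.0
grasp op 0.342 [ 589.8 -209.3   14.3]
lift op 0.342 F [ 0.09  0.63 -0.56] t 52.2
contact True
[ 454.1 -294.1   18.3] [-1.3  0.7  5.9]
t 57.2
```

View pics/tp6.png

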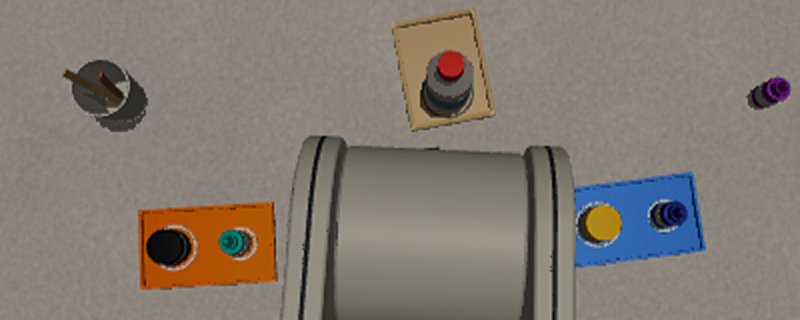

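View pics/sd6.png

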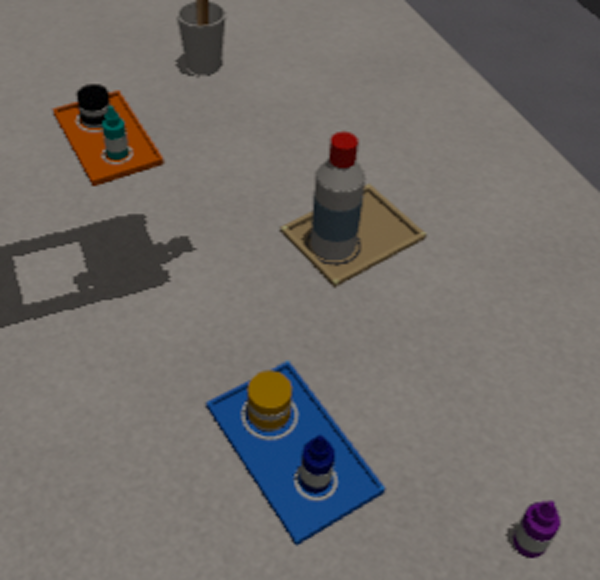

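View pics/tp6z.png

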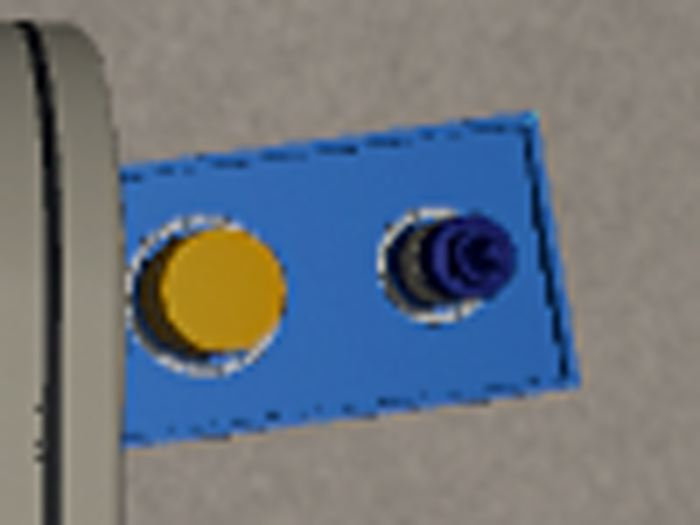

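View pics/tp6o.png

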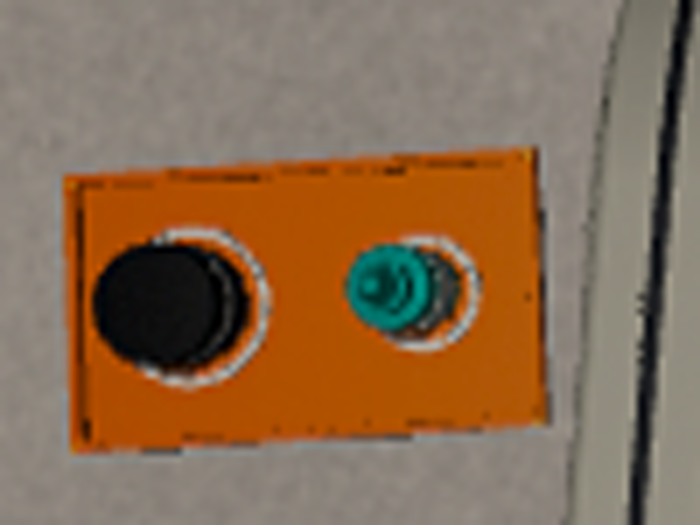

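View pics/sd6b.png

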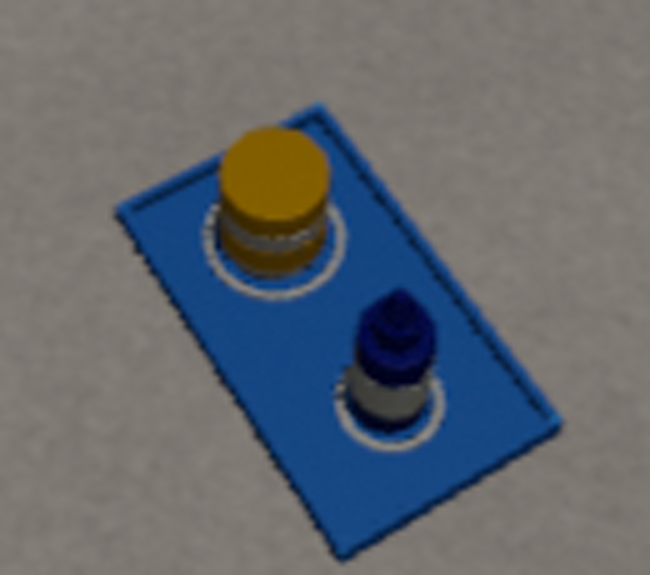

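All pieces stand upright within their outlines. I check the positions numerically from the top picture before handing in.

```bash
python3 - <<'E'
from h import *
a=np.load("top2.npy",allow_pickle=True).item()
T=lambda u0,v0,s,u,v,z:pix2w(a,u0+(u+.5)/s-.5,v0+(v+.5)/s-.5,z)[:2]
def loc(n,p,c,yaw):
    d=p-np.array(c);C,S=np.cos(yaw),np.sin(yaw);print(n,p.round(1),"local",np.round([C*d[0]+S*d[1],-S*d[0]+C*d[1]],1))
B=(447.8,-252.5),.147;O=(407.5,280.4),.09
loc("gold",T(340,190,7,223,291,49),*B);loc("navy",T(340,190,7,473,256,56),*B)
loc("black",T(130,200,7,156,304,49),*O);loc("teal",T(130,200,7,388,288,56),*O)
fr=np.array([pix2w(a,70+u/2,120+v/2,8)[:2] for u,v in [(392,24),(474,10),(494,114),(413,130)]])
e=(fr[0]+fr[1]-fr[2]-fr[3]);loc("hardener",T(70,120,2,450,65,165),fr.mean(0),np.arctan2(e[1],e[0]))
print("cup",T(90,140,6,184,143,90),T(70,120,2,101,88,90),"viol",T(70,120,2,776,90,52))
o=env.get_obs();print(o["time"],o["ft_force"].round(1),o["ee_pos"].round(0))
env.finish_job()
E
```

```text
gold [ 441.3 -209.6] local [-0.1 43.4]
navy [ 454.4 -293.8] local [  0.5 -41.8]
black [403.8 321.3] local [-0.  41.1]
teal [410.5 239.4] local [ -0.7 -41.1]
hardener [606.  -19.2] local [-30.2   1.7]
cup [590.26026222 393.0243598 ] [589.456921   392.98126438] viol [ 606.7204293  -419.92575912]
59.1 [-0.4  0.6  0.3] [400.  -0. 400.]
the job is handed in; nothing more can be done
```

Both kits are made up and the job is handed in. It took about 59 s of the 141 s allowed, and nothing was knocked over.

I lifted the hardener out by its cap and stood it at (500, 80) while I moved the black pot to the orange tray. The hardener then went back on its ring, and the teal dropper, gold pot and navy dropper followed.

My last check used the top picture, compared with the tray and frame positions I measured. All five pieces were within 2 mm of their marks (the limit is 13 mm):

| Piece | Position in its tray or frame (mm) | Target (mm) |
|---|---|---|
| Gold pot | (-0.1, 43.4) | (0, 42) |
| Navy dropper | (0.5, -41.8) | (0, -42) |
| Black pot | (0.0, 41.1) | (0, 42) |
| Teal dropper | (-0.7, -41.1) | (0, -42) |
| Hardener | (-30.2, 1.7) | (-30, 0) |

- **Upright and clear:** the side view showed every piece upright. The arm was well clear of everything, with the tool at 400 mm height and almost no force on it.
- **Cup and violet dropper:** both measured within about 1 mm of where they started.
- **Checks that disagreed:** none failed. The side and top cameras differed by about 3 mm on the gold pot and the hardener cap before I moved them, well inside the 13 mm limit. The final positions come from the top camera only, so they carry a similar uncertainty.

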